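# Gauge and clamp a casting mould

### The job

Get the gel-casting mould ready: first press the air duster's nozzle cap fully down to blow out the slot and let it spring back. Then take the wide-bladed gauge from the rack and slide its blade straight down into the mould's slot, keeping hold of it until its shoulders rest on the mould's top, then let go. With the gauge left fully home in the slot, throw the clamp lever all the way over to its far end; leave the narrow gauge in the rack and do not disturb the other things on the bench.

Things in the scene. Friction and masses are not known exactly. Their poses are not given: they have to be found in the camera images.
- mould: Fixed aluminium casting mould, a block 50 (x) x 100 (y) x 80 high on a grey base plate 90 (x) x 210 (y) x 10 that extends to y = +145 mm on its +y side, where the clamp lever sits. Origin: on the bench, under the centre of the block. The slot runs along its y axis.
- slot_mouth (a point): Centre of the slot's mouth, in the plane of the mould's flat top (80 mm above the bench), axes as the mould. The slot is 6.5 mm wide (x), 50 mm long (y), 70 mm deep, open at the top; its two long edges are bevelled at 45 degrees to 14.5 mm wide at the top.
- wide_gauge: Loose gauge, 120 g, with the wide blade and grip; hangs upright in the rack by its shoulders. Origin: centre of the shoulder bar's underside. Below it a steel blade 4 (x) x 44 (y) x 50 long; shoulder bar 14 (x) x 70 (y) x 12 high; above it a flat grip 12 (x) x 44 (y), 12 to 52 mm above the origin, to be pinched across x. z up; a half turn about z is the same.
- narrow_gauge: The other gauge in the rack, same heights and shoulder bar, but blade and grip only 20 mm wide (y). Not to be moved.
- rack: Fixed white rack 70 (x) x 180 (y) x 70 high, open at its front and back; the two gauges hang by their shoulders between three upright blocks 40 mm deep (x), one gauge 41 mm to +y, the other 41 mm to -y of its centre (either way round). Origin: on the bench under its centre.
- duster: Air duster, a white can of 66 mm diameter standing fixed in a bolted-down grey cup (base plate 90 x 90). Origin: on the bench, on the can's axis. Its short nozzle points along its -y, to the mould.
- cap_top (a point): Centre of the flat top of the duster's round black nozzle cap, 32 mm in diameter, 181 mm above the bench when released.
- nozzle_cap (a joint): Travel of the sprung nozzle cap in m: 0 released, 0.008 fully down (about 6 N).
- clamp (a joint): Angle of the clamp lever in rad: 0 (leaning to the mould's -x, towards the robot) to 1.0 (leaning equally to +x, clamped). It stays where it is left. Its axis lies along the mould's y, at 32 mm above the bench, at x = 0, y = +105 mm in the mould's frame.
- clamp_tip (a point): Centre of the clamp lever's ball end (26 mm diameter), 80 mm from its axis on a 10 mm rod.
- media_bottle: Bystander: amber glass bottle, 72 mm diameter, 170 high. Origin: centre of its base.
- tip_box: Bystander: pipette tip box 85 x 120 x 58 high. Origin: centre of its base.
- wipe_box: Bystander: carton of wipes 110 x 130 x 70 high. Origin: centre of its base.
Things that resemble listed ones, but are neither listed nor needed, are in the scene too. What is shaped like the wide_gauge but blue or purple is not meant.

How it is judged:
On the way, in this order (a step that is already met when the one before it is completed fails the run):
1. the nozzle cap is pressed down (at least 6.5 of 8 mm) (value of joint nozzle_cap above 0.0065 m), for 0.1 s.
2. the nozzle cap has sprung back (under 1.5 mm) (value of joint nozzle_cap below 0.0015 m), for 0.1 s.
3. the wide gauge is held by the fingers, its blade out of the rack (raised over 45 mm) (z of wide_gauge in the frame of rack above 0.115 m and contact force between the fingers and wide_gauge above 0.5 N), for 0.1 s.
4. the wide gauge is fully home in the slot (within 3 mm) while the fingers still hold it (z of wide_gauge in the frame of slot_mouth between -0.003 and 0.003 m and horizontal distance between wide_gauge and slot_mouth below 0.006 m and angle between the y axis of wide_gauge and the y axis of mould, either way round below 0.12 rad and angle between wide_gauge's own z axis and vertical below 0.08 rad and contact force between the fingers and wide_gauge above 0.5 N), for 0.1 s.
5. the wide gauge is let go, fully home in the slot (z of wide_gauge in the frame of slot_mouth between -0.003 and 0.003 m and horizontal distance between wide_gauge and slot_mouth below 0.006 m and angle between the y axis of wide_gauge and the y axis of mould, either way round below 0.12 rad and angle between wide_gauge's own z axis and vertical below 0.08 rad and contact force between the fingers and wide_gauge below 0.05 N), for 0.2 s.
6. the clamp lever is thrown over (beyond 0.9 of 1.0 rad) (value of joint clamp above 0.9 rad), for 0.1 s.
At the end, for the whole second after the job is handed in: Wide gauge released, at rest, upright in the slot: shoulders within 3 mm of the mould's top, 6 mm of the slot's centre, aligned to 0.12 rad; lever beyond 0.9 rad; cap up (under 1.5 mm); narrow gauge in the rack within 12 mm of its start, bystanders upright within 30 mm of theirs (z of wide_gauge in the frame of slot_mouth between -0.003 and 0.003 m and horizontal distance between wide_gauge and slot_mouth below 0.006 m and angle between the y axis of wide_gauge and the y axis of mould, either way round below 0.12 rad and angle between wide_gauge's own z axis and vertical below 0.08 rad and linear speed of wide_gauge below 0.02 m/s and value of joint clamp above 0.9 rad and value of joint nozzle_cap below 0.0015 m and distance of narrow_gauge from where it was at the start of the episode below 0.012 m and angle between narrow_gauge's own z axis and vertical below 0.15 rad and distance of each of media_bottle, tip_box, wipe_box from where it was at the start of the episode below 0.03 m and angle between each of media_bottle, tip_box, wipe_box's own z axis and vertical below 0.2 rad); the robot touches nothing.
It fails at once if the narrow gauge is taken out or pushed over (distance of narrow_gauge from where it was at the start of the episode above 0.03 m or angle between narrow_gauge's own z axis and vertical above 0.5 rad).
It fails at once if the media bottle is displaced or tipped (distance of media_bottle from where it was at the start of the episode above 0.04 m or angle between media_bottle's own z axis and vertical above 0.3 rad).
It fails at once if the tip box is displaced or tipped (distance of tip_box from where it was at the start of the episode above 0.04 m or angle between tip_box's own z axis and vertical above 0.3 rad).
It fails at once if the wipe box is displaced or tipped (distance of wipe_box from where it was at the start of the episode above 0.04 m or angle between wipe_box's own z axis and vertical above 0.3 rad).
It also fails if it takes over 62 s, if anything falls off the work surface, if the arm or the gripper's body presses on something with over 40 N, if the wrist force passes 120 N, or if a joint passes its speed limit or range.

### The arm

A 6-joint arm with a two-finger parallel gripper is mounted at the origin on the work surface. World frame = base frame: x ahead of the robot, y to its left, z up, the work surface at z = 0. Lengths are in m, angles in rad, forces in N, time in s.
With the tool pointing down it reaches from about 0.275 to 0.85 m from the base axis. Payload 5.2 kg.
Tool frame: the origin (TCP) lies between the finger pads; the fingertips stand 14 mm ahead of it and the grasp point (between the pads) lies 5 mm behind it (tip_extent is the distance from the TCP to the fingertips, in m); z points along the fingers, y is the line along which they close (so a half turn about z gives the same grasp; the last joint's range is limited). The gripper opens to 85 mm and grips with 20 to 120 N. Pads are 22 mm wide; open, the fingers measure 114 mm over their backs; the gripper's body (76 mm by 85 mm) begins 54 mm behind the grasp point. The pads swing forward as they close: fully open they stand 13 mm farther back than shut.
Start: joints at [1.002, 0.259, 1.535, -0, 1.348, -0.203], TCP at [0.197, 0.514, 0.213] pointing down, gripper open.
Joint ranges: [-3.14, 3.14], [-0.91, 2.08], [0.19, 2.58], [-1.22, 4.36], [0.22, 2.71], [-3.12, 3.12]. Speed limits (rad/s): [2.57, 2.57, 3.14, 3.14, 3.14, 3.14].

### API

Orientations are given as a unit quaternion [w, x, y, z].
In Python, from station import sense, camera, sign_off, tip_extent gives the robot as it stands. The module is installed in compiled form; this text tells all that it offers.
- The arm moves only by the tool play_rows, never from a script. Its argument "steps" is a list of rows, each an object with "fingers": the opening in per cent of the stroke, from 0 (shut) to 100 (fully open); "delta_pos": the shift along the tool's x, y, z as a fraction of full scale, a list of three; "angular": the turn, a rotation vector about the tool's x, y, z as a fraction of full scale, a list of three. A call has 1 to 20 rows; each row is the pose to reach, as a shift and turn from the pose commanded when the call began, along the tool's axes at that moment; what a row does not reach only later rows make up. Full scale, the value 1, is 0.3 m for a shift and 45 degrees for a turn. A row lasts 1/10 s, in which the tool goes at most 50 mm and 8.59 degrees, less where a joint would pass 70% of its speed; a pose out of reach is approached as far as the arm can. A call with a number of a shift or a turn outside -1 to 1 is refused whole. A call with a gripper value outside its range is refused whole. The fingers move at their own pace and stop on an object; "grip_force" is the grip in N (left out, the last holds). Time passes only in rows, so rows that repeat a pose let the fingers close. It gives the time, the measured TCP pose, the force, the opening and the grip force at its end, in the units of the state.
- sense(): the state, without advancing time (a new reading comes with each control period).
- camera(name): name is "side" or "top"; returns a dict with "image" (480x640x3 uint8, red, green, blue), "intrinsics" (3x3 intrinsics, pixels), "eye" and "orientation" of the camera in the world. Camera axes: x right, y up, looking along -z (the intrinsics and any distortion apply to the point x, -y, -z); pixel columns grow to the right and rows downward; lengths in m; the calibration is good to about 2 mm. A picture is of the moment at which its call begins. There is no depth.
- sign_off(): hands the job in; it is judged then, once.
The state is a dict: "clock": time; "joint_pos": joint angles; "joint_velocities": joint speeds; "effort": joint torques, N m; "eef_pos": TCP position; "eef_rot": TCP orientation; "force": force on the tool from outside, world axes, zero at the start; "torque": the same for the moment, N m; "width": opening from 0.0 (shut) to 1.0 (fully open); "grip_force": force on a finger pad.
Only numpy, scipy, OpenCV 4.12 (cv2) and the standard library are available. Lean on these libraries where they do the work, as an engineer would, in place of code of your own. Each camera call takes 0.05 s, during which the arm holds its last target. There are 200 camera calls.

## Working session

There is one attempt and no reset: what is moved stays moved. The work goes in short steps, Python scripts to look and compute and a tool call to move; the robot and the scene stay as the last step left them, time stands still between calls to the robot, and variables do not carry over. Pictures are saved under pics/ and viewed, at most 10 in all, crops included, and the job is handed in when it is done.

Besides the shell and the picture viewer there is one more tool, called after "Emit:" as name(argument=value, ...) on one line, values as JSON. play_rows: Moves the arm, as the interface text tells. Its arguments: {"type":"object","properties":{"steps":{"type":"array","items":{"type":"object","properties":{"fingers":{"type":"number"},"delta_pos":{"type":"array","items":{"type":"number"}},"angular":{"type":"array","items":{"type":"number"}}}}},"grip_force":{"type":"number"}},"required":["steps"]}

```bash
mkdir -p pics; cat > h.py <<'E'
import numpy as np, cv2
from scipy.spatial.transform import Rotation as R
from station import sense, camera
def rot(q): return R.from_quat([q[1],q[2],q[3],q[0]])
def shot(n,f=None):
    c=camera(n)
    if f: cv2.imwrite(f,cv2.cvtColor(c["image"],cv2.COLOR_RGB2BGR))
    return c
def ray(c,u,v):
    K=np.array(c["intrinsics"]); d=np.linalg.inv(K)@[u,v,1]
    return np.array(c["eye"]), rot(c["orientation"]).apply([d[0],-d[1],-d[2]])
def onz(c,u,v,z):
    e,d=ray(c,u,v); return e+d*(z-e[2])/d[2]
def proj(c,p):
    q=rot(c["orientation"]).inv().apply(np.array(p)-c["eye"]); k=np.array(c["intrinsics"])@[q[0],-q[1],-q[2]]
    return k[:2]/k[2]
E
python3 - <<'E'
from h import *
for n in("top","side"):
    c=shot(n,f"pics/{n}0.png"); print({k:np.round(v,4).tolist() for k,v in c.items() if k!="image"}, c.keys())
s=sense(); print(s["eef_pos"],s["eef_rot"],s["clock"],s["force"])
E
```

```text
{'intrinsics': [[486.9498, 0.0, 318.3423], [0.0, 486.9498, 237.5669], [0.0, 0.0, 1.0]], 'eye': [0.4755, -0.1286, 1.153], 'orientation': [-0.7016, -0.0289, 0.0309, 0.7114]} dict_keys(['image', 'intrinsics', 'eye', 'orientation'])
{'intrinsics': [[435.4529, 0.0, 325.7735], [0.0, 435.4529, 243.2686], [0.0, 0.0, 1.0]], 'eye': [0.3002, -0.6841, 0.7574], 'orientation': [0.9018, 0.3738, -0.0872, -0.1987]} dict_keys(['image', 'intrinsics', 'eye', 'orientation'])
[0.19644196 0.51319346 0.21246239] [-3.08977480e-04  1.81887376e-01  9.83319024e-01 -7.64483646e-04] 0.1 [-0.07589317  0.53293171 -0.35718422]
```

View pics/top0.png

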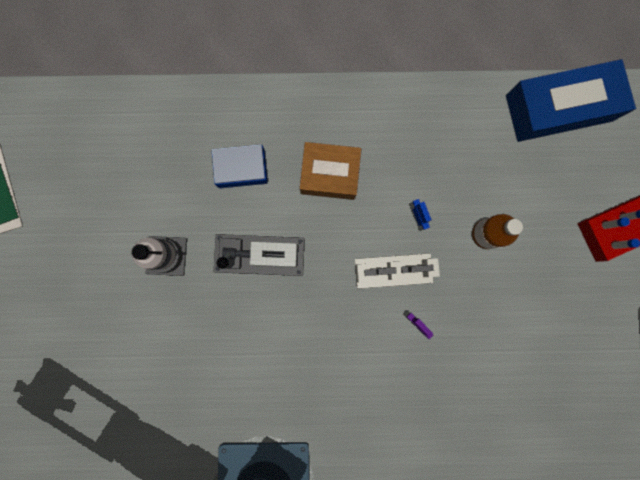

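View pics/side0.png

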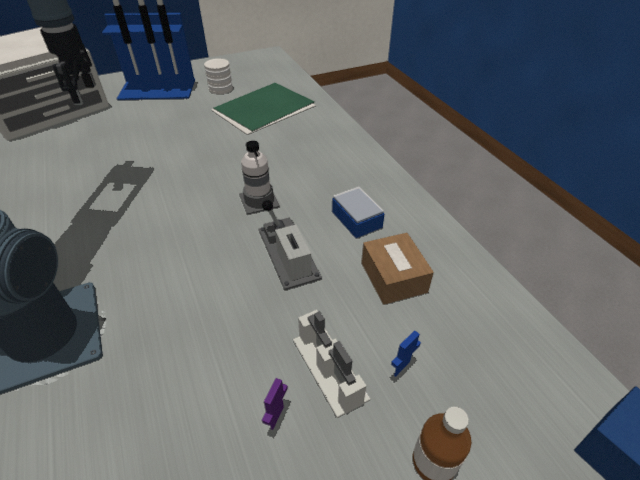

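The top view has +x up and +y left. It shows the duster cap near (139,252), the mould top near (273,254) with its slot, the lever ball near (222,262), and the rack near (397,271) with gauges near (380,271) and (418,267). In the side view the near gauge, at (342,360), looks like the wide one. Next I'll zoom in on both.

```bash
python3 - <<'E'
from h import *
a=cv2.imread("pics/top0.png"); b=cv2.imread("pics/side0.png")
z=lambda i,x0,y0,w,h,s: cv2.resize(i[y0:y0+h,x0:x0+w],None,fx=s,fy=s,interpolation=cv2.INTER_CUBIC)
p=z(a,345,245,100,50,4); q=z(a,120,225,200,60,4); r=z(b,290,300,100,120,4)[:,:400]
cv2.imwrite("pics/z.png",np.vstack([np.hstack([p,np.zeros((200,400,3),np.uint8)]),q]))
c=shot("top"); g=cv2.cvtColor(c["image"],cv2.COLOR_RGB2GRAY)
print("gray samples",g[266,418],g[254,300],g[270,360],g[252,139],g[262,222])
# bright things: mould top and rack
m=(g>165).astype(np.uint8)
for k in cv2.findContours(m,cv2.RETR_EXTERNAL,cv2.CHAIN_APPROX_NONE)[0]:
    if cv2.contourArea(k)>150:
        r=cv2.minAreaRect(k); print("bright",np.round(r[0],1),np.round(r[1],1),round(r[2],1))
for nm,u,v,zz in(("cap",139,252,.181),("mould",273,254,.08),("ball",222,262,.1),("rack",397,271,.07),("gL",380,271,.122),("gR",418,267,.122)):
    print(nm,np.round(onz(c,u,v,zz),4))
E
```

```text
gray samples 89 96 197 18 21
bright [397.  270.2] [29.1 82.5] 85.6
bright [272.8 253.7] [44.1 22.1] 2.4
bright [330.3 167.7] [34.5 12.2] 5.7
bright [578.2  94. ] [20.  51.6] 78.1
cap [0.5339 0.2266 0.181 ]
mould [ 0.5314 -0.0318  0.08  ]
ball [0.5146 0.0767 0.1   ]
rack [ 0.4904 -0.3058  0.07  ]
gL [ 0.4902 -0.2614  0.122 ]
gR [ 0.4975 -0.342   0.122 ]
```

View pics/z.png

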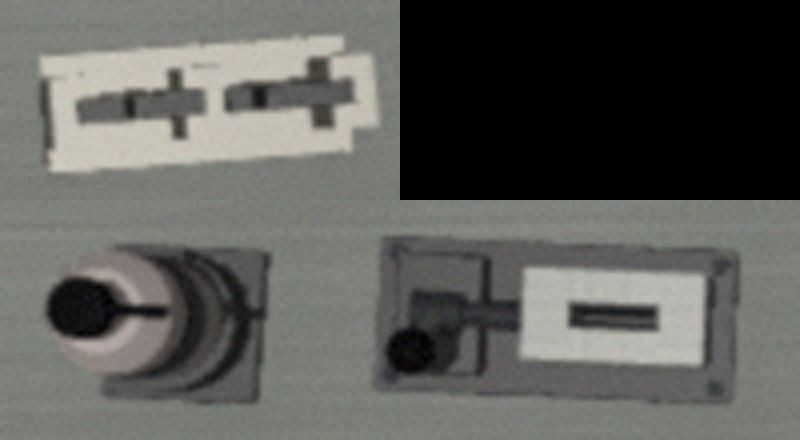

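The crop confirms it: the right gauge (−y, near px (417,268)) has its grip's dark end face far from the bar's centre, so it is the wide one. The left gauge is narrow. The slot is near (273.5,254), the cap near (140,252) and the ball near (223,262). Next I'll measure these precisely.

```bash
cat > meas.py <<'E'
from h import *
def comps(m,x0,y0,x1,y1,amin=8):
    s=np.zeros_like(m); s[y0:y1,x0:x1]=m[y0:y1,x0:x1]
    return [k for k in cv2.findContours(s,cv2.RETR_EXTERNAL,cv2.CHAIN_APPROX_NONE)[0] if cv2.contourArea(k)>=amin]
if __name__=="__main__":
    c=shot("top"); g=cv2.cvtColor(c["image"],cv2.COLOR_RGB2GRAY)
    W=lambda u,v,z: np.round(onz(c,u,v,z)*1000,1)
    k=max(comps((g>150).astype(np.uint8),240,235,310,275),key=cv2.contourArea)
    r=cv2.minAreaRect(k); P=np.array([onz(c,*p,.08)[:2] for p in cv2.boxPoints(r)])*1000
    e=np.diff(np.vstack([P,P[:1]]),axis=0); L=np.linalg.norm(e,axis=1); i=L.argmax()
    print("mould",P.mean(0).round(1),"size",L.round(1)[:2],"yaw",np.degrees(np.arctan2(-e[i][0],e[i][1]))%180)
    for nm,m,box in(("slot",g<130,(255,246,292,263)),("cap",g<55,(125,240,150,264)),("ball",g<55,(212,250,236,275)),("rackgauges",g<140,(362,258,436,280))):
        for k in comps(m.astype(np.uint8),*box):
            r=cv2.minAreaRect(k); print(nm,np.round(r[0],1),np.round(r[1],1),round(r[2],1),"enclosing",np.round(cv2.minEnclosingCircle(k)[0],1),round(cv2.minEnclosingCircle(k)[1],1),"area",cv2.contourArea(k),
             W(*r[0],{"slot":.08,"cap":.181,"ball":.102,"rackgauges":.082}[nm]))
    print(g[258:280,398:438])
E
python3 meas.py; python3 - <<'E'
from h import *
b=cv2.imread("pics/side0.png")
z=lambda x0,y0,w,h: cv2.resize(b[y0:y0+h,x0:x0+w],(400,500),interpolation=cv2.INTER_CUBIC)
cv2.imwrite("pics/zs.png",np.hstack([z(290,305,88,110),z(232,135,88,110)]))
E
```

```text
mould [532.2 -31.3] size [49.8 99.2] yaw 176.81777100137347
slot [273.  253.7] [22.2  6.6] 3.2 enclosing [273.  253.5] 11.3 area 123.5 [532.  -31.7  80. ]
cap [140.5 251.5] [13. 17.] 90.0 enclosing [140.5 252. ] 8.7 area 183.5 [534.8 223.6 181. ]
ball [225.5 259. ] [18. 19.] 90.0 enclosing [226.2 258.8] 12.4 area 222.0 [520.9  68.7 102. ]
rackgauges [379.9 269. ] [31.1 16.9] 9.9 enclosing [379.5 270.5] 15.9 area 235.0 [ 495.1 -266.5   82. ]
rackgauges [417.  267.5] [17. 32.] 90.0 enclosing [417. 269.] 16.3 area 258.0 [ 497.3 -348.    82. ]
[[193 196 192 192 192 194 191 193 194 190 193 195 190 190 190 193 194 195
  191 191 192 194 191 189 182 181 177 182 176 174 147 140 141 132 146 149
  158 161 155 148]
 [194 196 192 194 196 191 190 194 192 194 196 194 195 195 191 193 188 194
  190 194 190 193 192 170 133 116 116 116 122 147 173 176 180 179 178 184
  184 181 184 170]
 [189 189 191 193 191 193 189 192 193 192 194 190 192 193 192 191 195 192
  191 192 191 195 184 152  97  77  70  73  96 142 187 195 191 191 192 190
  192 191 193 178]
 [169 176 183 188 195 193 190 195 192 196 189 192 191
[... 2420 characters left out ...]
 192 193 188
  187 191 190 188]
 [197 198 196 195 193 190 192 193 193 195 192 190 195 194 191 193 195 191
  191 192 192 193 191 194 170 113  95  96  93  95 129 180 189 190 185 174
  172 168 160 159]
 [196 197 192 197 194 197 193 193 195 192 190 195 196 193 191 193 195 195
  195 192 193 193 192 190 180 157 152 156 154 155 169 190 189 191 174 142
  132 132 128 126]
 [191 194 196 193 194 190 192 192 195 195 194 190 194 191 193 195 190 192
  192 192 192 191 191 193 192 187 189 186 185 189 185 192 193 191 173 129
  118 120 118 123]
 [194 194 192 190 193 192 194 194 194 192 191 194 191 191 192 194 192 193
  189 195 189 190 192 192 191 192 193 189 192 190 192 189 189 193 178 128
  120 124 124 123]]
```

View pics/zs.png

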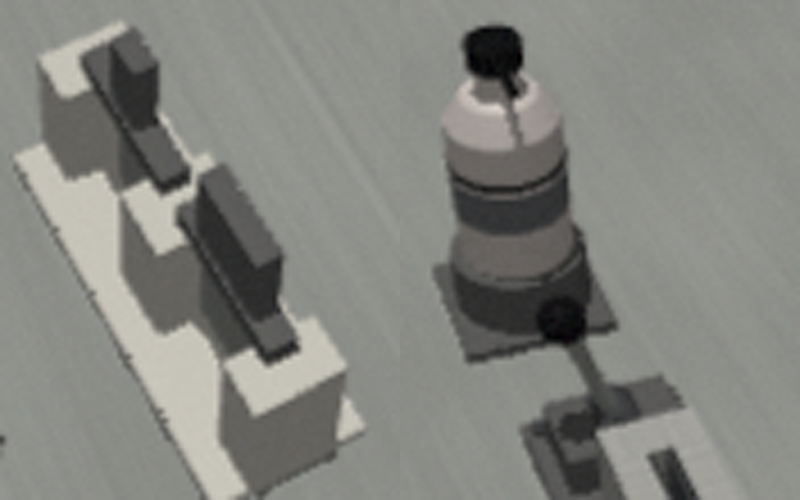

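The wide gauge is the nearer one, with its grip top centred near side px (343.5,353). The cap is near side px (252,144). Now I'll cross-check the two views and work out the first move.

```bash
cat >> h.py <<'E'
def move(p,yaw=None,s=None):
    "delta_pos and angular (fractions) from the present pose to p with tool y at yaw (deg)"
    s=s or sense(); r=rot(s["eef_rot"])
    d=r.inv().apply(np.array(p)-s["eef_pos"])/.3
    y=r.apply([0,1,0]); cur=np.degrees(np.arctan2(y[1],y[0]))
    a=None
    if yaw is not None:
        t=np.radians(yaw); Y=np.array([np.cos(t),np.sin(t),0]); Z=np.array([0,0,-1.]); 
        a=(r.inv()*R.from_matrix(np.c_[np.cross(Y,Z),Y,Z])).as_rotvec(degrees=True)/45
        a=a.round(4)
    print("delta",d.round(4),"ang",a,"yaw now",cur.round(2))
def tri(a,b):
    (e,d),(f,g)=a,b; A=np.c_[d,-g]; t=np.linalg.lstsq(A,f-e,rcond=None)[0]; return (e+d*t[0]+f+g*t[1])/2, np.linalg.norm(e+d*t[0]-f-g*t[1])
E
python3 - <<'E'
from h import *
t=shot("top"); s=shot("side")
for n,a,b in(("grip",(422.2,268.7),(343.5,353)),("cap",(139.7,251.8),(252.2,143.8))):
    p,r=tri(ray(t,*a),ray(s,*b)); print(n,p.round(4),r.round(4))
print("grip top",onz(t,422.2,268.7,.122).round(4),"side",onz(s,343.5,353,.122).round(4))
a,b=onz(t,414,272.1,.122),onz(t,429,271.07,.122); print("gauge yaw",np.degrees(np.arctan2((b-a)[0],-(b-a)[1])))
c=onz(t,139.7,251.8,.181); print("cap",c,"side",onz(s,252.2,143.8,.181))
S=sense(); move([c[0],c[1],.215],0); print(S["eef_pos"],S["force"])
# rack edges yaw
g=cv2.cvtColor(t["image"],cv2.COLOR_RGB2GRAY)
k=max([k for k in cv2.findContours((g>150).astype(np.uint8),cv2.RETR_EXTERNAL,cv2.CHAIN_APPROX_NONE)[0] if 380<cv2.minAreaRect(k)[0][0]<415 and 260<cv2.minAreaRect(k)[0][1]<280],key=cv2.contourArea)[:,0]
for lo,hi in((352,430),(362,425)):
    L=[];U=[]
    for x in range(lo+10,hi-10):
        v=k[k[:,0]==x][:,1]; L.append((x,v.max())); U.append((x,v.min()))
    for q in(L,U):
        f=np.polyfit(*np.array(q).T,1); a,b=[onz(t,x,np.polyval(f,x),.0) for x in(lo,hi)]; print("rack edge yaw",np.degrees(np.arctan2((b-a)[0],-(b-a)[1])))
E
```

```text
grip [ 0.494  -0.3514  0.1195] 0.0005
cap [0.5339 0.226  0.1792] 0.001
grip top [ 0.4938 -0.3508  0.122 ] side [ 0.4935 -0.3528  0.122 ]
gauge yaw 3.1147174128381576
cap [0.53424172 0.22517655 0.181     ] side [0.53263289 0.22327354 0.181     ]
delta [-1.3947 -0.4949 -0.0068] ang [-7.0000e-04  3.0000e-04  1.5343e+00] yaw now 69.04
[0.19662389 0.51348481 0.21291392] [-0.46273389  0.53017049  0.63459124]
rack edge yaw 3.5043401344325424
rack edge yaw 3.2878826857938437
rack edge yaw 3.457336085801105
rack edge yaw 3.2965899964468486
```

Emit:
play_rows(steps=[{"fingers": 0, "delta_pos": [-0.3, -0.1, -0.13], "angular": [0, 0, 0.3]}, {"fingers": 0, "delta_pos": [-0.6, -0.2, -0.13], "angular": [0, 0, 0.6]}, {"fingers": 0, "delta_pos": [-0.97, -0.35, -0.13], "angular": [0, 0, 0.9]}, {"fingers": 0, "delta_pos": [-0.97, -0.35, -0.13], "angular": [0, 0, 0.9]}, {"fingers": 0, "delta_pos": [-0.97, -0.35, -0.13], "angular": [0, 0, 0.9]}, {"fingers": 0, "delta_pos": [-0.97, -0.35, -0.13], "angular": [0, 0, 0.9]}, {"fingers": 0, "delta_pos": [-0.97, -0.35, -0.13], "angular": [0, 0, 0.9]}, {"fingers": 0, "delta_pos": [-0.97, -0.35, -0.13], "angular": [0, 0, 0.9]}, {"fingers": 0, "delta_pos": [-0.97, -0.35, -0.13], "angular": [0, 0, 0.9]}, {"fingers": 0, "delta_pos": [-0.97, -0.35, -0.13], "angular": [0, 0, 0.9]}, {"fingers": 0, "delta_pos": [-0.97, -0.35, -0.13], "angular": [0, 0, 0.9]}])

```text
clock: 1.4
eef_pos: [0.4297, 0.3126, 0.2522]
eef_rot: [-0.0, 0.51, 0.86, -0.0]
force: [-0.4, 0.0, -0.2]
width: 0.001
grip_force: 0.0
```

```bash
python3 -c "
from h import *
s=sense();print(s['eef_pos'],s['clock'],s['width'],s['force']);move([.5342,.2245,.215],0)"
```

```text
[0.42968163 0.31258335 0.25222085] 1.4 0.0008251547920630108 [-0.38044804  0.04718896 -0.2344377 ]
delta [-0.4248  0.1648  0.1239] ang [-4.000e-04 -3.000e-04  6.372e-01] yaw now 28.67
```

Emit:
play_rows(steps=[{"fingers": 0, "delta_pos": [-0.15, 0.06, 0], "angular": [0, 0, 0.2]}, {"fingers": 0, "delta_pos": [-0.3, 0.11, 0.0], "angular": [0, 0, 0.4]}, {"fingers": 0, "delta_pos": [-0.425, 0.165, 0.04], "angular": [0, 0, 0.637]}, {"fingers": 0, "delta_pos": [-0.425, 0.165, 0.08], "angular": [0, 0, 0.637]}, {"fingers": 0, "delta_pos": [-0.425, 0.165, 0.124], "angular": [0, 0, 0.637]}, {"fingers": 0, "delta_pos": [-0.425, 0.165, 0.124], "angular": [0, 0, 0.637]}, {"fingers": 0, "delta_pos": [-0.425, 0.165, 0.124], "angular": [0, 0, 0.637]}])

```text
clock: 2.1
eef_pos: [0.5343, 0.2242, 0.215]
eef_rot: [-0.0, 0.707, 0.707, -0.0]
force: [-0.0, -0.4, 0.1]
width: -0.002
grip_force: 0.0
```

```bash
python3 -c "
from h import *
t=shot('top');s=shot('side')
z=lambda c,x,y: cv2.resize(c['image'][y:y+100,x:x+80,::-1],(400,500),interpolation=cv2.INTER_CUBIC)
cv2.imwrite('pics/cap.png',np.hstack([z(t,100,200),z(s,215,90)]))
s=sense();print(s['eef_pos'],s['force']);move([.5342,.2245,.187],0)"
```

```text
[0.53500978 0.22417987 0.21592286] [ 0.10803793 -0.18828043  0.69905179]
delta [ 0.001  -0.0028  0.0964] ang [ 0.0017 -0.0004  0.0003] yaw now 0.01
```

View pics/cap.png

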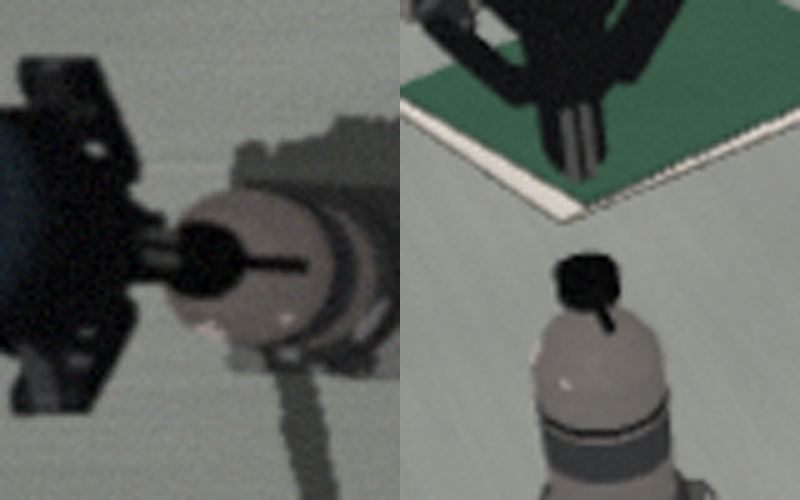

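The fingertips (side crop, around (580,178)) stand right above the cap (588,260). I'll press now.

Emit:
play_rows(steps=[{"fingers": 0, "delta_pos": [0, 0, 0.03], "angular": [0, 0, 0]}, {"fingers": 0, "delta_pos": [0, 0, 0.05], "angular": [0, 0, 0]}, {"fingers": 0, "delta_pos": [0, 0, 0.07], "angular": [0, 0, 0]}, {"fingers": 0, "delta_pos": [0, 0, 0.08], "angular": [0, 0, 0]}, {"fingers": 0, "delta_pos": [0, 0, 0.09], "angular": [0, 0, 0]}, {"fingers": 0, "delta_pos": [0, 0, 0.094], "angular": [0, 0, 0]}, {"fingers": 0, "delta_pos": [0, 0, 0.094], "angular": [0, 0, 0]}, {"fingers": 0, "delta_pos": [0, 0, 0.094], "angular": [0, 0, 0]}])

```text
clock: 3.0
eef_pos: [0.5355, 0.2231, 0.187]
eef_rot: [0.0, 0.708, 0.706, 0.0]
force: [-0.6, 1.2, 0.1]
width: 0.002
grip_force: 0.0
```

The reading shows no upward force, so I'll look before pressing further.

```bash
python3 -c "
from h import *
t=shot('top');s=shot('side')
z=lambda c,x,y: cv2.resize(c['image'][y:y+100,x:x+80,::-1],(400,500),interpolation=cv2.INTER_CUBIC)
cv2.imwrite('pics/cap2.png',np.hstack([z(t,100,200),z(s,215,90)]))
for i in range(4):
  q=shot('side');e=sense();print(e['eef_pos'],e['force'],e['clock'])
print(proj(s,[.5355,.2231,.173]),proj(t,[.5355,.2231,.173]))"
```

```text
[0.53546642 0.22316663 0.18705668] [ 0.40752258 -0.09961616  0.23065202] 3.15
[0.53541718 0.22317426 0.18702473] [-0.03699512  0.18116783  0.15524025] 3.2
[0.53537391 0.22315196 0.18698361] [-0.02977628  0.09257914 -0.71963049] 3.25
[0.53536673 0.22311265 0.18694526] [ 0.37640433 -0.03475876  0.29856887] 3.3
[253.70728406 146.42081737] [142.18686384 251.38140566]
```

View pics/cap2.png

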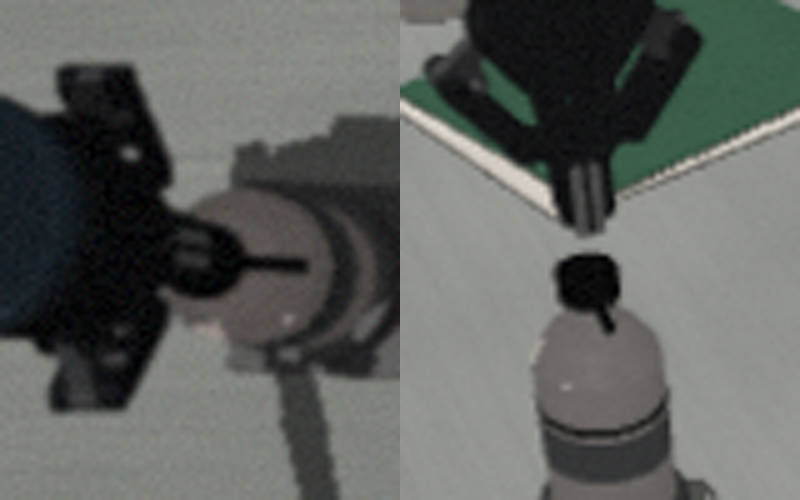

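The side view shows the fingertips at about (252.6,137), still above the cap, although I predicted row 146. I'll triangulate the tip and check tip_extent.

```bash
python3 -c "
from h import *
import station
print('tip_extent',station.tip_extent() if callable(station.tip_extent) else station.tip_extent)
t=shot('top');s=shot('side')
print(tri(ray(t,139,250),ray(s,252.6,137)))
e=sense();print(e['eef_pos'],e['joint_pos'],rot(e['eef_rot']).as_matrix().round(3))
for z in (.173,.187,.192,.2,.21): print(z,proj(s,[.5355,.2231,z]).round(1),proj(t,[.5355,.2231,z]).round(1))"
```

```text
tip_extent 0.014
(array([0.53569383, 0.21955788, 0.20108514]), np.float64(0.0018333917120369504))
[0.53534898 0.22312409 0.18689598] [ 2.02689497e-01  3.30243854e-01  1.50146030e+00 -3.25358496e-05
  1.30973582e+00  2.04851974e-01] [[ 0.002  1.     0.   ]
 [ 1.    -0.002 -0.   ]
 [ 0.     0.    -1.   ]]
0.173 [253.7 146.4] [142.2 251.4]
0.187 [253.1 141.4] [139.7 251. ]
0.192 [252.9 139.6] [138.7 250.8]
0.2 [252.5 136.7] [137.2 250.6]
0.21 [252. 133.] [135.3 250.3]
```

Emit:
play_rows(steps=[{"fingers": 0, "delta_pos": [0, 0, 0.017], "angular": [0, 0, 0]}, {"fingers": 0, "delta_pos": [0, 0, 0.034], "angular": [0, 0, 0]}, {"fingers": 0, "delta_pos": [0, 0, 0.05], "angular": [0, 0, 0]}, {"fingers": 0, "delta_pos": [0, 0, 0.05], "angular": [0, 0, 0]}, {"fingers": 0, "delta_pos": [0, 0, 0.05], "angular": [0, 0, 0]}])

```text
clock: 3.9
eef_pos: [0.5351, 0.2231, 0.1715]
eef_rot: [-0.0, 0.708, 0.706, -0.0]
force: [0.1, -1.3, 0.8]
width: 0.002
grip_force: 0.0
```

Emit:
play_rows(steps=[{"fingers": 0, "delta_pos": [0, 0, 0.01], "angular": [0, 0, 0]}, {"fingers": 0, "delta_pos": [0, 0, 0.02], "angular": [0, 0, 0]}, {"fingers": 0, "delta_pos": [0, 0, 0.02], "angular": [0, 0, 0]}, {"fingers": 0, "delta_pos": [0, 0, 0.02], "angular": [0, 0, 0]}])

```text
clock: 4.3
eef_pos: [0.5352, 0.2231, 0.1657]
eef_rot: [-0.0, 0.708, 0.706, -0.0]
force: [-0.3, -0.3, 0.6]
width: 0.001
grip_force: 0.0
```

Emit:
play_rows(steps=[{"fingers": 0, "delta_pos": [0, 0, 0.01], "angular": [0, 0, 0]}, {"fingers": 0, "delta_pos": [0, 0, 0.01], "angular": [0, 0, 0]}])

```text
clock: 4.5
eef_pos: [0.5356, 0.2232, 0.1628]
eef_rot: [0.0, 0.708, 0.706, 0.0]
force: [0.5, -0.4, 1.6]
width: 0.0
grip_force: 0.9
```

```bash
python3 -c "
from h import *
t=shot('top');s=shot('side')
z=lambda c,x,y: cv2.resize(c['image'][y:y+100,x:x+80,::-1],(400,500),interpolation=cv2.INTER_CUBIC)
cv2.imwrite('pics/cap3.png',np.hstack([z(t,100,200),z(s,215,90)]))
print(sense()['force'],sense()['eef_pos'])
"
```

```text
[ 0.01867034 -0.77035532  2.14116342] [0.53549551 0.2231615  0.16299485]
```

View pics/cap3.png

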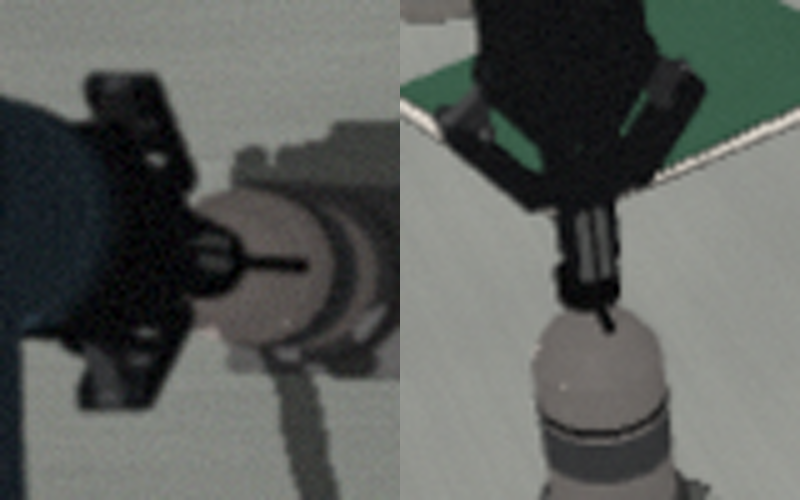

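The tips (side crop, row ~270) now touch the cap. The real fingertips are therefore about 15 mm above the reported TCP, not 14 mm below it. I'll press in the rest of the travel and watch the force.

Emit:
play_rows(steps=[{"fingers": 0, "delta_pos": [0, 0, 0.008], "angular": [0, 0, 0]}, {"fingers": 0, "delta_pos": [0, 0, 0.016], "angular": [0, 0, 0]}, {"fingers": 0, "delta_pos": [0, 0, 0.016], "angular": [0, 0, 0]}, {"fingers": 0, "delta_pos": [0, 0, 0.016], "angular": [0, 0, 0]}])

```text
clock: 5.0
eef_pos: [0.5355, 0.2232, 0.1583]
eef_rot: [0.0, 0.708, 0.706, 0.0]
force: [-0.5, 0.3, 4.3]
width: -0.003
grip_force: 2.1
```

Emit:
play_rows(steps=[{"fingers": 0, "delta_pos": [0, 0, 0.006], "angular": [0, 0, 0]}, {"fingers": 0, "delta_pos": [0, 0, 0.006], "angular": [0, 0, 0]}, {"fingers": 0, "delta_pos": [0, 0, 0.006], "angular": [0, 0, 0]}])

```text
clock: 5.3
eef_pos: [0.5355, 0.2232, 0.1564]
eef_rot: [0.0, 0.708, 0.706, 0.0]
force: [-0.4, 0.5, 5.3]
width: -0.002
grip_force: 2.5
```

Emit:
play_rows(steps=[{"fingers": 0, "delta_pos": [0, 0, 0.005], "angular": [0, 0, 0]}, {"fingers": 0, "delta_pos": [0, 0, 0.005], "angular": [0, 0, 0]}, {"fingers": 0, "delta_pos": [0, 0, 0.005], "angular": [0, 0, 0]}])

```text
clock: 5.6
eef_pos: [0.5355, 0.2232, 0.1551]
eef_rot: [0.0, 0.708, 0.706, 0.0]
force: [0.3, 0.2, 6.3]
width: -0.003
grip_force: 2.9
```

Emit:
play_rows(steps=[{"fingers": 0, "delta_pos": [0, 0, 0.004], "angular": [0, 0, 0]}, {"fingers": 0, "delta_pos": [0, 0, 0.004], "angular": [0, 0, 0]}, {"fingers": 0, "delta_pos": [0, 0, 0.004], "angular": [0, 0, 0]}])

```text
clock: 5.9
eef_pos: [0.5356, 0.2232, 0.1549]
eef_rot: [0.0, 0.708, 0.706, 0.001]
force: [-1.6, -0.5, 11.3]
width: 0.003
grip_force: 5.7
```

The cap bottomed at 11 N with reported z 0.155, so the shut tips stand 18 mm above the reported TCP. Now I'll lift and travel towards the rack.

Emit:
play_rows(steps=[{"fingers": 0, "delta_pos": [0, 0, -0.1], "angular": [0, 0, 0]}, {"fingers": 0, "delta_pos": [0, 0, -0.2], "angular": [0, 0, 0]}, {"fingers": 0, "delta_pos": [0, 0, -0.33], "angular": [0, 0, 0]}, {"fingers": 0, "delta_pos": [0, 0, -0.33], "angular": [0, 0, 0]}, {"fingers": 0, "delta_pos": [-0.12, 0, -0.33], "angular": [0, 0, 0]}, {"fingers": 60, "delta_pos": [-0.24, -0.03, -0.33], "angular": [0, 0, 0]}, {"fingers": 60, "delta_pos": [-0.36, -0.05, -0.33], "angular": [0, 0, 0]}, {"fingers": 60, "delta_pos": [-0.48, -0.07, -0.33], "angular": [0, 0, 0]}, {"fingers": 60, "delta_pos": [-0.6, -0.09, -0.33], "angular": [0, 0, -0.07]}, {"fingers": 60, "delta_pos": [-0.75, -0.11, -0.33], "angular": [0, 0, -0.07]}, {"fingers": 60, "delta_pos": [-0.9, -0.14, -0.33], "angular": [0, 0, -0.07]}, {"fingers": 60, "delta_pos": [-1, -0.14, -0.33], "angular": [0, 0, -0.07]}, {"fingers": 60, "delta_pos": [-1, -0.14, -0.33], "angular": [0, 0, -0.07]}, {"fingers": 60, "delta_pos": [-1, -0.14, -0.33], "angular": [0, 0, -0.07]}, {"fingers": 60, "delta_pos": [-1, -0.14, -0.33], "angular": [0, 0, -0.07]}])

```text
clock: 7.4
eef_pos: [0.4924, -0.0757, 0.2519]
eef_rot: [-0.001, 0.688, 0.726, -0.0]
force: [-0.6, 0.9, 0.2]
width: 0.599
grip_force: 0.0
```

```bash
python3 -c "
from h import *
s=shot('side');print(sense()['eef_pos'],sense()['width'])
t=shot('top');g=cv2.cvtColor(t['image'],cv2.COLOR_RGB2GRAY)
m=g<55;v,u=np.nonzero(m[240:264,125:150]);print('cap px',u.min()+125,u.max()+125,v.min()+240,v.max()+240)
move([.4938,-.3512,.2],3.3)"
```

```text
[ 0.49248668 -0.07552814  0.25204771] 0.6002923447742233
cap px 132 149 245 258
delta [-0.918  -0.0461  0.1736] ang [-0.0007 -0.0007 -0.0038] yaw now 3.13
```

Emit:
play_rows(steps=[{"fingers": 60, "delta_pos": [-0.15, -0.01, 0], "angular": [0, 0, 0]}, {"fingers": 60, "delta_pos": [-0.3, -0.02, 0], "angular": [0, 0, 0]}, {"fingers": 60, "delta_pos": [-0.45, -0.03, 0], "angular": [0, 0, 0]}, {"fingers": 60, "delta_pos": [-0.6, -0.04, 0], "angular": [0, 0, 0]}, {"fingers": 60, "delta_pos": [-0.75, -0.046, 0.05], "angular": [0, 0, 0]}, {"fingers": 60, "delta_pos": [-0.918, -0.046, 0.1], "angular": [0, 0, -0.004]}, {"fingers": 60, "delta_pos": [-0.918, -0.046, 0.17], "angular": [0, 0, -0.004]}, {"fingers": 60, "delta_pos": [-0.918, -0.046, 0.17], "angular": [0, 0, -0.004]}, {"fingers": 60, "delta_pos": [-0.918, -0.046, 0.17], "angular": [0, 0, -0.004]}])

```text
clock: 8.4
eef_pos: [0.4937, -0.3511, 0.2013]
eef_rot: [-0.001, 0.687, 0.727, 0.0]
force: [-0.2, 0.0, 1.1]
width: 0.602
grip_force: 0.0
```

```bash
python3 -c "
from h import *
t=shot('top');s=shot('side');print(sense()['eef_pos'])
z=lambda c,x,y: cv2.resize(c['image'][y:y+140,x:x+112,::-1],(400,500),interpolation=cv2.INTER_CUBIC)
cv2.imwrite('pics/rk.png',np.hstack([z(t,370,200),z(s,285,265)]))
move([.4938,-.3512,.068],3.3)"
```

```text
[ 0.4944067  -0.3513645   0.20298374]
delta [ 0.0012 -0.0026  0.4499] ang [0.0017 0.0015 0.0005] yaw now 3.32
```

View pics/rk.png

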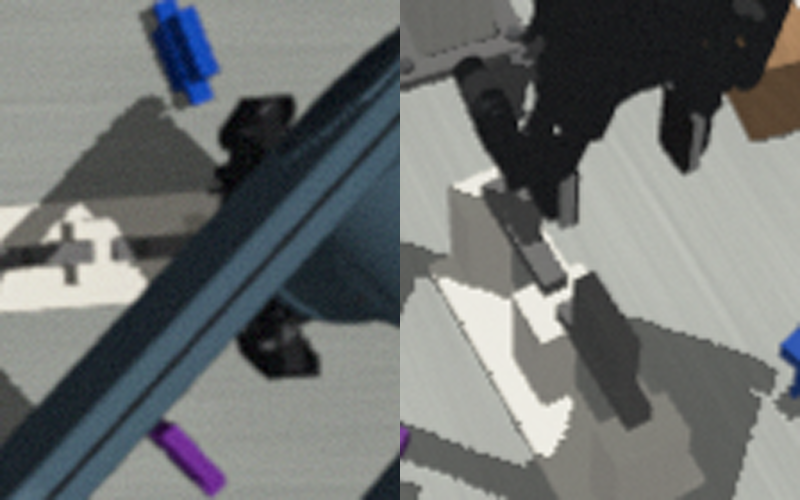

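In the side crop the two fingertips are at about (562,222) and (692,170), straddling the wide gauge at (610,330) with the narrow one behind. I'll check that against the projections.

```bash
python3 -c "
from h import *
s=shot('side');f=3.571
L=(285+162/f,265+222/f);Rr=(285+292/f,265+170/f);print('seen',L,Rr)
n=rot(sense()['eef_rot']).apply([0,1,0])
for z in(.19,.2,.21,.22,.23,.24):
  c=np.array([.4944,-.3514,z]);print(z,proj(s,c-n*.026).round(1),proj(s,c+n*.026).round(1), 'mid on plane',(onz(s,*L,z)+onz(s,*Rr,z))[:2]/2,np.linalg.norm(onz(s,*L,z)-onz(s,*Rr,z)))"
```

```text
seen (330.3654438532624, 327.1674600952114) (366.7698123774853, 312.60571268552224)
0.19 [330.5 335.5] [359.6 322.1] mid on plane [ 0.50696047 -0.33898204] 0.06459029547437238
0.2 [330.6 331.7] [360.1 318.3] mid on plane [ 0.50331591 -0.34506413] 0.06345184463406091
0.21 [330.7 328. ] [360.5 314.5] mid on plane [ 0.49967135 -0.35114623] 0.062313393793749366
0.22 [330.9 324.1] [360.9 310.5] mid on plane [ 0.49602679 -0.35722833] 0.061174942953438054
0.23 [331.  320.1] [361.3 306.5] mid on plane [ 0.49238223 -0.36331042] 0.06003649211312663
0.24 [331.1 316.1] [361.8 302.5] mid on plane [ 0.48873767 -0.36939252] 0.0588980412728152
```

Emit:
play_rows(grip_force=40, steps=[{"fingers": 60, "delta_pos": [0, 0, 0.1], "angular": [0, 0, 0]}, {"fingers": 60, "delta_pos": [0, 0, 0.2], "angular": [0, 0, 0]}, {"fingers": 60, "delta_pos": [0, 0, 0.3], "angular": [0, 0, 0]}, {"fingers": 60, "delta_pos": [0, 0, 0.36], "angular": [0, 0, 0]}, {"fingers": 60, "delta_pos": [0, 0, 0.4], "angular": [0, 0, 0]}, {"fingers": 60, "delta_pos": [0, 0, 0.42], "angular": [0, 0, 0]}, {"fingers": 60, "delta_pos": [0, 0, 0.44], "angular": [0, 0, 0]}, {"fingers": 60, "delta_pos": [0, 0, 0.44], "angular": [0, 0, 0]}])

```text
clock: 9.35
eef_pos: [0.4937, -0.3525, 0.0698]
eef_rot: [0.0, 0.687, 0.727, -0.0]
force: [-0.8, 0.5, -0.1]
width: 0.602
grip_force: 0.0
```

```bash
python3 -c "
from h import *
s=shot('side')
z=lambda c,x,y: cv2.resize(c['image'][y:y+112,x:x+140,::-1],(700,560),interpolation=cv2.INTER_CUBIC)
cv2.imwrite('pics/rk2.png',z(s,280,300));e=sense();print(e['eef_pos'],e['force'])"
```

```text
[ 0.4937743  -0.35274474  0.07015569] [-0.20561956 -0.18914527 -0.41629803]
```

View pics/rk2.png

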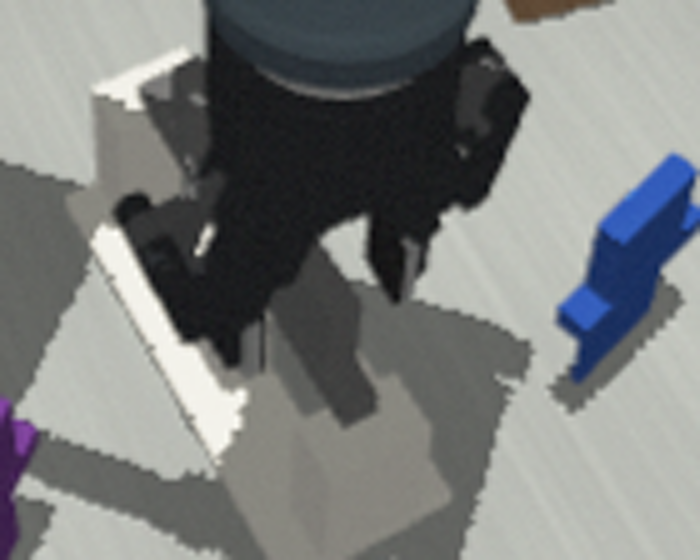

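The fingers straddle the wide grip, with tips at (235,365) and (400,300) either side of it. I'll close, then lift 60 mm.

Emit:
play_rows(grip_force=40, steps=[{"fingers": 0, "delta_pos": [0, 0, 0], "angular": [0, 0, 0]}, {"fingers": 0, "delta_pos": [0, 0, 0], "angular": [0, 0, 0]}, {"fingers": 0, "delta_pos": [0, 0, 0], "angular": [0, 0, 0]}, {"fingers": 0, "delta_pos": [0, 0, 0], "angular": [0, 0, 0]}, {"fingers": 0, "delta_pos": [0, 0, 0], "angular": [0, 0, 0]}, {"fingers": 0, "delta_pos": [0, 0, 0], "angular": [0, 0, 0]}, {"fingers": 0, "delta_pos": [0, 0, 0], "angular": [0, 0, 0]}])

```text
clock: 10.1
eef_pos: [0.4937, -0.3529, 0.0701]
eef_rot: [0.001, 0.687, 0.727, -0.0]
force: [0.7, 1.0, 6.2]
width: 0.134
grip_force: 42.4
```

Emit:
play_rows(steps=[{"fingers": 0, "delta_pos": [0, 0, -0.03], "angular": [0, 0, 0]}, {"fingers": 0, "delta_pos": [0, 0, -0.08], "angular": [0, 0, 0]}, {"fingers": 0, "delta_pos": [0, 0, -0.15], "angular": [0, 0, 0]}, {"fingers": 0, "delta_pos": [0, 0, -0.23], "angular": [0, 0, 0]}, {"fingers": 0, "delta_pos": [0, 0, -0.31], "angular": [0, 0, 0]}, {"fingers": 0, "delta_pos": [0, 0, -0.39], "angular": [0, 0, 0]}, {"fingers": 0, "delta_pos": [0, 0, -0.45], "angular": [0, 0, 0]}, {"fingers": 0, "delta_pos": [0, 0, -0.45], "angular": [0, 0, 0]}, {"fingers": 0, "delta_pos": [0, 0, -0.45], "angular": [0, 0, 0]}])

```text
clock: 11.0
eef_pos: [0.4932, -0.3523, 0.2041]
eef_rot: [-0.0, 0.687, 0.727, 0.0]
force: [-0.5, 0.2, -1.9]
width: 0.135
grip_force: 41.7
```

```bash
python3 -c "
from h import *
s=shot('side');g=cv2.cvtColor(s['image'],cv2.COLOR_RGB2GRAY);e=sense();print(e['eef_pos'],e['force'],e['width'])
n=rot(e['eef_rot']); ax=n.apply([1,0,0]); o=np.array([.4938,-.3508,.07])+np.array(e['eef_pos'])-[.4937,-.3529,.0701]
for nm,p in(('blade -y bottom',o-ax*.022+[0,0,-.05]),('blade +y bottom',o+ax*.022+[0,0,-.05]),('bar -y',o-ax*.035+[0,0,.006])): print(nm,proj(s,p).round(1))
cv2.imwrite('pics/lift.png',cv2.resize(s['image'][210:350,280:420,::-1],(560,560),interpolation=cv2.INTER_CUBIC))
move([.5320,-.0315,e['eef_pos'][2]],-3.2)"
```

```text
[ 0.49284149 -0.35193654  0.2032196 ] [-0.63725268  0.04008378 -1.34143363] 0.137410141110305
blade -y bottom [350.1 352. ]
blade +y bottom [336.4 331.1]
bar -y [356.4 338.6]
delta [1.0591 0.1901 0.0014] ang [-0.0019 -0.002   0.1424] yaw now 3.21
```

Emit:
play_rows(steps=[{"fingers": 0, "delta_pos": [0.1, 0.02, 0], "angular": [0, 0, 0.02]}, {"fingers": 0, "delta_pos": [0.23, 0.05, 0], "angular": [0, 0, 0.04]}, {"fingers": 0, "delta_pos": [0.37, 0.08, 0], "angular": [0, 0, 0.06]}, {"fingers": 0, "delta_pos": [0.51, 0.1, 0], "angular": [0, 0, 0.08]}, {"fingers": 0, "delta_pos": [0.65, 0.13, 0], "angular": [0, 0, 0.1]}, {"fingers": 0, "delta_pos": [0.78, 0.15, 0], "angular": [0, 0, 0.12]}, {"fingers": 0, "delta_pos": [0.9, 0.18, 0], "angular": [0, 0, 0.142]}, {"fingers": 0, "delta_pos": [1, 0.19, 0], "angular": [0, 0, 0.142]}, {"fingers": 0, "delta_pos": [1, 0.19, 0], "angular": [0, 0, 0.142]}, {"fingers": 0, "delta_pos": [1, 0.19, 0], "angular": [0, 0, 0.142]}])

```text
clock: 12.05
eef_pos: [0.5328, -0.0491, 0.2032]
eef_rot: [-0.001, 0.726, 0.688, -0.001]
force: [0.4, -0.3, -1.2]
width: 0.134
grip_force: 41.6
```

```bash
python3 -c "
from h import *
e=sense();print(e['eef_pos'],e['width'],e['force']);move([.532,-.0335,.143],-3.2)"
```

```text
[ 0.53277646 -0.04908474  0.20317683] 0.13392528916332586 [ 0.38066185 -0.32400616 -1.17057296]
delta [ 0.0517 -0.0049  0.2006] ang [-0.0032 -0.0002  0.0029] yaw now -3.07
```

Emit:
play_rows(steps=[{"fingers": 0, "delta_pos": [0.02, -0.003, 0.03], "angular": [0, 0, 0]}, {"fingers": 0, "delta_pos": [0.052, -0.005, 0.08], "angular": [0, 0, 0]}, {"fingers": 0, "delta_pos": [0.052, -0.005, 0.14], "angular": [0, 0, 0]}, {"fingers": 0, "delta_pos": [0.052, -0.005, 0.19], "angular": [0, 0, 0]}, {"fingers": 0, "delta_pos": [0.052, -0.005, 0.2], "angular": [0, 0, 0]}, {"fingers": 0, "delta_pos": [0.052, -0.005, 0.2], "angular": [0, 0, 0]}, {"fingers": 0, "delta_pos": [0.052, -0.005, 0.2], "angular": [0, 0, 0]}])

```text
clock: 12.75
eef_pos: [0.5333, -0.0347, 0.1449]
eef_rot: [0.0, 0.727, 0.687, 0.0]
force: [1.0, 1.2, -0.2]
width: 0.134
grip_force: 41.5
```

```bash
python3 -c "
from h import *
s=shot('side');e=sense();print(e['eef_pos'],e['force'])
n=rot(e['eef_rot']); ax=n.apply([1,0,0]); 
p=np.array(e['eef_pos']);y=np.array([np.sin(np.radians(3.2)),np.cos(np.radians(3.2)),0]);x=np.array([y[1],-y[0],0]);o=p+ax*.002
b=s['image'][195:279,250:334,::-1];f=7;im=cv2.resize(b,None,fx=f,fy=f,interpolation=cv2.INTER_CUBIC)
def dot(q,col):
  a=proj(s,q);print(a.round(1));cv2.circle(im,tuple(int(v) for v in ((a-[250,195]+.5)*f)),3,col,-1)
S=np.array([.532,-.0316,.08])
for q in(S-y*.025-x*.00725,S-y*.025+x*.00725,S+y*.025,S-y*.05-x*.025): dot(q,(0,0,255))
for k in(-1,1): dot(o+y*.022*k+[0,0,-.05],(0,255,0))
for k in(-1,1): dot(o+y*.035*k+[0,0,0],(255,255,0))
cv2.imwrite('pics/slot.png',im)"
```

```text
[ 0.5334587  -0.03466871  0.14517625] [-0.37161068 -0.44859337 -0.02358248]
[293.8 248.7]
[300.1 247. ]
[289.6 233.2]
[289.7 258.7]
[297.1 242.1]
[290.5 229.2]
[298.2 229. ]
[287.5 208.5]
```

View pics/slot.png

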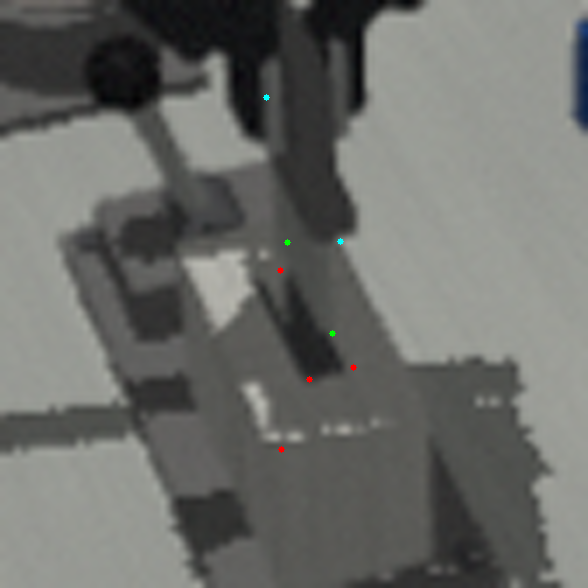

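In the side crop, the bar's near end (~(340,235)) and the slot's near end (~(325,375)) match the predictions to within about 2 px. The blade is over the slot, so I'll lower it slowly and watch the force.

Emit:
play_rows(steps=[{"fingers": 0, "delta_pos": [0.004, -0.004, 0.02], "angular": [0, 0, 0]}, {"fingers": 0, "delta_pos": [0.004, -0.004, 0.035], "angular": [0, 0, 0]}, {"fingers": 0, "delta_pos": [0.004, -0.004, 0.05], "angular": [0, 0, 0]}, {"fingers": 0, "delta_pos": [0.004, -0.004, 0.06], "angular": [0, 0, 0]}, {"fingers": 0, "delta_pos": [0.004, -0.004, 0.06], "angular": [0, 0, 0]}])

```text
clock: 13.3
eef_pos: [0.5314, -0.0327, 0.1259]
eef_rot: [-0.001, 0.726, 0.687, -0.0]
force: [-0.6, 0.4, -1.8]
width: 0.137
grip_force: 41.7
```

Emit:
play_rows(steps=[{"fingers": 0, "delta_pos": [0, 0, 0.01], "angular": [0, 0, 0]}, {"fingers": 0, "delta_pos": [0, 0, 0.02], "angular": [0, 0, 0]}, {"fingers": 0, "delta_pos": [0, 0, 0.02], "angular": [0, 0, 0]}])

```text
clock: 13.6
eef_pos: [0.5316, -0.0328, 0.1201]
eef_rot: [-0.0, 0.726, 0.687, -0.0]
force: [0.2, -0.2, -0.2]
width: 0.134
grip_force: 41.6
```

Emit:
play_rows(steps=[{"fingers": 0, "delta_pos": [0, 0, 0.015], "angular": [0, 0, 0]}, {"fingers": 0, "delta_pos": [0, 0, 0.03], "angular": [0, 0, 0]}, {"fingers": 0, "delta_pos": [0, 0, 0.04], "angular": [0, 0, 0]}, {"fingers": 0, "delta_pos": [0, 0, 0.04], "angular": [0, 0, 0]}])

```text
clock: 14.0
eef_pos: [0.5316, -0.0328, 0.1079]
eef_rot: [-0.0, 0.727, 0.687, -0.0]
force: [0.5, 0.4, -1.5]
width: 0.134
grip_force: 41.6
```

Emit:
play_rows(steps=[{"fingers": 0, "delta_pos": [0, 0, 0.015], "angular": [0, 0, 0]}, {"fingers": 0, "delta_pos": [0, 0, 0.03], "angular": [0, 0, 0]}, {"fingers": 0, "delta_pos": [0, 0, 0.045], "angular": [0, 0, 0]}, {"fingers": 0, "delta_pos": [0, 0, 0.045], "angular": [0, 0, 0]}])

```text
clock: 14.4
eef_pos: [0.5315, -0.0328, 0.0942]
eef_rot: [-0.0, 0.726, 0.687, -0.0]
force: [-0.2, -0.6, -0.2]
width: 0.133
grip_force: 41.5
```

Emit:
play_rows(steps=[{"fingers": 0, "delta_pos": [0, 0, 0.015], "angular": [0, 0, 0]}, {"fingers": 0, "delta_pos": [0, 0, 0.03], "angular": [0, 0, 0]}, {"fingers": 0, "delta_pos": [0, 0, 0.037], "angular": [0, 0, 0]}, {"fingers": 0, "delta_pos": [0, 0, 0.037], "angular": [0, 0, 0]}])

```text
clock: 14.8
eef_pos: [0.5318, -0.0329, 0.0835]
eef_rot: [-0.0, 0.726, 0.687, -0.0]
force: [-0.8, -0.2, -1.6]
width: 0.131
grip_force: 41.6
```

Emit:
play_rows(steps=[{"fingers": 0, "delta_pos": [0, 0, 0.006], "angular": [0, 0, 0]}, {"fingers": 0, "delta_pos": [0, 0, 0.008], "angular": [0, 0, 0]}, {"fingers": 0, "delta_pos": [0, 0, 0.008], "angular": [0, 0, 0]}])

```text
clock: 15.1
eef_pos: [0.5318, -0.0329, 0.0814]
eef_rot: [0.0, 0.726, 0.687, -0.0]
force: [-1.1, -0.5, -1.2]
width: 0.137
grip_force: 41.6
```

Emit:
play_rows(steps=[{"fingers": 0, "delta_pos": [0, 0, 0.005], "angular": [0, 0, 0]}, {"fingers": 0, "delta_pos": [0, 0, 0.005], "angular": [0, 0, 0]}, {"fingers": 0, "delta_pos": [0, 0, 0.005], "angular": [0, 0, 0]}])

```text
clock: 15.4
eef_pos: [0.5318, -0.0329, 0.0801]
eef_rot: [0.0, 0.726, 0.687, 0.0]
force: [-2.0, -0.2, 1.1]
width: 0.137
grip_force: 41.9
```

Emit:
play_rows(steps=[{"fingers": 0, "delta_pos": [0, 0, 0.004], "angular": [0, 0, 0]}, {"fingers": 0, "delta_pos": [0, 0, 0.004], "angular": [0, 0, 0]}, {"fingers": 0, "delta_pos": [0, 0, 0.004], "angular": [0, 0, 0]}])

```text
clock: 15.7
eef_pos: [0.5319, -0.0329, 0.0801]
eef_rot: [0.0, 0.726, 0.687, 0.0]
force: [-4.1, -0.2, 10.1]
width: 0.133
grip_force: 43.3
```

The gauge is seated at z 0.080 with 10 N. I'll release and rise.

Emit:
play_rows(steps=[{"fingers": 45, "delta_pos": [0, 0, 0], "angular": [0, 0, 0]}, {"fingers": 45, "delta_pos": [0, 0, 0], "angular": [0, 0, 0]}, {"fingers": 45, "delta_pos": [0, 0, 0], "angular": [0, 0, 0]}, {"fingers": 45, "delta_pos": [0, 0, 0], "angular": [0, 0, 0]}, {"fingers": 45, "delta_pos": [0, 0, 0], "angular": [0, 0, 0]}, {"fingers": 45, "delta_pos": [0, 0, 0], "angular": [0, 0, 0]}, {"fingers": 45, "delta_pos": [0, 0, -0.05], "angular": [0, 0, 0]}, {"fingers": 45, "delta_pos": [0, 0, -0.12], "angular": [0, 0, 0]}, {"fingers": 45, "delta_pos": [0, 0, -0.24], "angular": [0, 0, 0]}, {"fingers": 45, "delta_pos": [0, 0, -0.36], "angular": [0, 0, 0]}, {"fingers": 45, "delta_pos": [0, 0, -0.36], "angular": [0, 0, 0]}, {"fingers": 45, "delta_pos": [0, 0, -0.36], "angular": [0, 0, 0]}])

```text
clock: 16.9
eef_pos: [0.5323, -0.033, 0.1876]
eef_rot: [0.001, 0.726, 0.687, 0.001]
force: [-0.2, 0.3, -0.0]
width: 0.449
grip_force: 0.0
```

```bash
python3 - <<'E'
from h import *
e=sense(); print(e['eef_pos'],e['force'],e['width'],e['clock'])
y=np.array([np.sin(np.radians(3.2)),np.cos(np.radians(3.2)),0]);x=np.array([y[1],-y[0],0]);M=np.array([.532,-.0316,0])
ax=M+y*.105; ball=ax-x*.08*np.sin(.5); print("ball0",ball,"end",ax+x*.08*np.sin(.5), "z",.032+.08*np.cos(.5))
s=shot('side'); g=cv2.cvtColor(s['image'],cv2.COLOR_RGB2GRAY); print("ball proj",proj(s,[*ball[:2],.102]))
v,u=np.nonzero(g[190:220,255:282]<45); print("ball px",u.mean()+255,v.mean()+190,len(u))
move([*(ball-x*.05)[:2],.25],-3.2)
E
```

```text
[ 0.53226145 -0.0329921   0.1875776 ] [-0.23018444  0.30680303 -0.03758984] 0.44859799192877214 16.9
ball0 [0.49956702 0.07537726 0.        ] end [0.5761555 0.0710953 0.       ] z 0.10220660495122982
ball proj [262.44136095 208.27590488]
ball px 269.4468085106383 201.5886524822695 141
delta [ 0.3541 -0.2927 -0.2121] ang [-0.0007 -0.0002  0.0003] yaw now -3.19
```

```bash
python3 - <<'E'
from h import *
s=shot('side'); g=cv2.cvtColor(s['image'],cv2.COLOR_RGB2GRAY)
b0=cv2.cvtColor(cv2.imread('pics/side0.png'),cv2.COLOR_BGR2GRAY); t0=cv2.cvtColor(cv2.imread('pics/top0.png'),cv2.COLOR_BGR2GRAY)
def cen(g,u0,v0,u1,v1,th):
    n,l,st,c=cv2.connectedComponentsWithStats((g[v0:v1,u0:u1]<th).astype(np.uint8)); i=1+st[1:,4].argmax(); return c[i]+[u0,v0],st[i]
a,_a=cen(b0,258,196,280,214,40); b,_b=cen(t0,212,252,236,275,40); print(a,_a,b,_b)
c=shot('top'); p,r=tri(ray(c,*b),ray(s,*a)); print("ball",p,r)
y=np.array([np.sin(np.radians(3.2)),np.cos(np.radians(3.2)),0]);x=np.array([y[1],-y[0],0]);M=np.array([.532,-.0316,0])
d=p-M; print("mould frame",d@x,d@y,p[2],"radius",np.hypot(d@x,p[2]-.032),"lean",np.arctan2(d@x,p[2]-.032))
print("slot end gauge: now blank check, width", sense()['width'])
move([.52-.055,.075,.23],-3.2)
E
```

```text
[267.06060606 204.6969697 ] [ 4  4 11 11 99] [224.9939759  261.75903614] [  5   3  19  14 166]
ball [0.51210491 0.06826133 0.11407291] 0.005032240359458082
mould frame -0.025438479067442205 0.09859504397112281 0.11407290922007224 radius 0.08592484300312055 lean -0.30055984029535454
slot end gauge: now blank check, width 0.4512060083989693
delta [ 0.3461 -0.2393 -0.148 ] ang [-0.0036 -0.0008  0.0004] yaw now -3.18
```

Emit:
play_rows(steps=[{"fingers": 0, "delta_pos": [0, 0, -0.1], "angular": [0, 0, 0]}, {"fingers": 0, "delta_pos": [0.03, -0.1, -0.15], "angular": [0, 0, 0]}, {"fingers": 0, "delta_pos": [0.1, -0.2, -0.15], "angular": [0, 0, 0]}, {"fingers": 0, "delta_pos": [0.22, -0.256, -0.15], "angular": [0, 0, 0]}, {"fingers": 0, "delta_pos": [0.345, -0.256, -0.15], "angular": [0, 0, 0]}, {"fingers": 0, "delta_pos": [0.345, -0.256, -0.15], "angular": [0, 0, 0]}, {"fingers": 0, "delta_pos": [0.345, -0.256, -0.03], "angular": [0, 0, 0]}, {"fingers": 0, "delta_pos": [0.345, -0.256, 0.1], "angular": [0, 0, 0]}, {"fingers": 0, "delta_pos": [0.345, -0.256, 0.2], "angular": [0, 0, 0]}, {"fingers": 0, "delta_pos": [0.345, -0.256, 0.3], "angular": [0, 0, 0]}, {"fingers": 0, "delta_pos": [0.345, -0.256, 0.36], "angular": [0, 0, 0]}, {"fingers": 0, "delta_pos": [0.345, -0.256, 0.39], "angular": [0, 0, 0]}, {"fingers": 0, "delta_pos": [0.345, -0.256, 0.39], "angular": [0, 0, 0]}])

```text
clock: 18.35
eef_pos: [0.4596, 0.0743, 0.0682]
eef_rot: [-0.001, 0.727, 0.687, -0.001]
force: [0.6, -0.7, -0.0]
width: -0.003
grip_force: 0.0
```

```bash
python3 - <<'E'
from h import *
e=sense(); print(e['eef_pos'],e['force'])
t=shot('top'); s=shot('side')
a=cv2.cvtColor(t['image'],cv2.COLOR_RGB2GRAY)
k=cv2.findContours((cv2.cvtColor(s['image'],cv2.COLOR_RGB2GRAY)[190:222,250:290]<40).astype(np.uint8),cv2.RETR_EXTERNAL,cv2.CHAIN_APPROX_NONE)[0]
print([(cv2.boundingRect(q),cv2.contourArea(q)) for q in k if cv2.contourArea(q)>10])
move([.562,.0745,.07],-3.2)
# gauge bar in the slot, seen from the top
g=a[235:275,250:300]; m=(g<130).astype(np.uint8)
for q in cv2.findContours(m,cv2.RETR_EXTERNAL,cv2.CHAIN_APPROX_NONE)[0]:
    if cv2.contourArea(q)>20: r=cv2.minAreaRect(q); print(np.round(np.add(r[0],[250,235]),1),np.round(r[1],1),round(r[2],1))
E
```

```text
[0.45962456 0.07434955 0.068184  ] [ 0.56033354 -0.6787848  -0.01268364]
[((12, 10, 11, 11), 83.0), ((0, 0, 18, 27), 182.5)]
delta [0.019  0.3351 0.0004] ang [0.0003 0.0001 0.0001] yaw now -3.2
[272.  253.1] [32.   7.5] 2.6
[274.5 254.5] [39. 49.] 90.0
```

Emit:
play_rows(steps=[{"fingers": 0, "delta_pos": [0, 0.04, 0], "angular": [0, 0, 0]}, {"fingers": 0, "delta_pos": [0, 0.08, 0], "angular": [0, 0, 0]}, {"fingers": 0, "delta_pos": [0, 0.11, 0], "angular": [0, 0, 0]}, {"fingers": 0, "delta_pos": [0, 0.14, 0], "angular": [0, 0, 0]}, {"fingers": 0, "delta_pos": [0, 0.17, 0], "angular": [0, 0, 0]}, {"fingers": 0, "delta_pos": [0, 0.2, 0], "angular": [0, 0, 0]}, {"fingers": 0, "delta_pos": [0, 0.22, 0], "angular": [0, 0, 0]}, {"fingers": 0, "delta_pos": [0, 0.24, 0], "angular": [0, 0, 0]}, {"fingers": 0, "delta_pos": [0, 0.255, 0], "angular": [0, 0, 0]}, {"fingers": 0, "delta_pos": [0, 0.27, 0], "angular": [0, 0, 0]}, {"fingers": 0, "delta_pos": [0, 0.27, 0], "angular": [0, 0, 0]}])

```text
clock: 19.55
eef_pos: [0.5424, 0.0701, 0.0698]
eef_rot: [0.0, 0.727, 0.687, 0.0]
force: [-0.3, -0.5, -0.5]
width: 0.001
grip_force: 0.0
```

Emit:
play_rows(steps=[{"fingers": 0, "delta_pos": [0, 0.01, 0], "angular": [0, 0, 0]}, {"fingers": 0, "delta_pos": [0, 0.02, 0], "angular": [0, 0, 0]}, {"fingers": 0, "delta_pos": [0, 0.02, 0], "angular": [0, 0, 0]}])

```text
clock: 19.85
eef_pos: [0.5481, 0.0698, 0.0699]
eef_rot: [0.0, 0.726, 0.687, 0.0]
force: [0.1, 0.1, -0.7]
width: 0.001
grip_force: 0.0
```

```bash
python3 - <<'E'
from h import *
s=shot('side'); t=shot('top'); e=sense(); print(e['eef_pos'],e['force'])
print("expected ball at end",proj(s,[.576,.071,.102]).round(1),"tip",proj(s,[.548,.07,.088]).round(1))
cv2.imwrite('pics/lev.png',cv2.resize(s['image'][150:270,220:340,::-1],(600,600),interpolation=cv2.INTER_CUBIC))
E
```

```text
[0.54806032 0.06985332 0.06997161] [-0.0229431   0.22144172  0.08968488]
expected ball at end [293.8 200.7] tip [283.2 208.6]
```

Emit:
play_rows(steps=[{"fingers": 0, "delta_pos": [0, 0.01, 0], "angular": [0, 0, 0]}, {"fingers": 0, "delta_pos": [0, 0.015, 0], "angular": [0, 0, 0]}, {"fingers": 0, "delta_pos": [0, 0.015, 0], "angular": [0, 0, 0]}])

```text
clock: 20.25
eef_pos: [0.5486, 0.0699, 0.0697]
eef_rot: [-0.003, 0.726, 0.687, -0.003]
force: [-11.4, -0.9, 8.2]
width: 0.001
grip_force: 5.7
```

The push stopped against 11 N at x 0.5486, just where the lever's end stop should be. I'll back off, then rise and move clear.

Emit:
play_rows(steps=[{"fingers": 0, "delta_pos": [0, -0.04, 0], "angular": [0, 0, 0]}, {"fingers": 0, "delta_pos": [0, -0.12, 0], "angular": [0, 0, 0]}, {"fingers": 0, "delta_pos": [0, -0.22, -0.05], "angular": [0, 0, 0]}, {"fingers": 0, "delta_pos": [0, -0.3, -0.2], "angular": [0, 0, 0]}, {"fingers": 0, "delta_pos": [0, -0.4, -0.35], "angular": [0, 0, 0]}, {"fingers": 0, "delta_pos": [0, -0.5, -0.5], "angular": [0, 0, 0]}, {"fingers": 0, "delta_pos": [0, -0.55, -0.55], "angular": [0, 0, 0]}, {"fingers": 0, "delta_pos": [0, -0.55, -0.55], "angular": [0, 0, 0]}, {"fingers": 0, "delta_pos": [0, -0.55, -0.55], "angular": [0, 0, 0]}, {"fingers": 0, "delta_pos": [0, -0.55, -0.55], "angular": [0, 0, 0]}])

```text
clock: 21.25
eef_pos: [0.3875, 0.0787, 0.2336]
eef_rot: [-0.001, 0.727, 0.687, -0.0]
force: [-0.1, 0.2, -0.8]
width: -0.003
grip_force: 0.0
```

```bash
python3 - <<'E'
from h import *
s=shot('side'); t=shot('top'); e=sense(); print(e['eef_pos'],e['force'],e['clock'])
g=cv2.cvtColor(s['image'],cv2.COLOR_RGB2GRAY); h=cv2.cvtColor(t['image'],cv2.COLOR_RGB2GRAY)
def blobs(g,u0,v0,u1,v1,th):
    n,l,st,c=cv2.connectedComponentsWithStats((g[v0:v1,u0:u1]<th).astype(np.uint8)); return [((c[i]+[u0,v0]).round(1).tolist(),st[i][2:].tolist()) for i in range(1,n) if st[i][4]>15]
print("side dark",blobs(g,255,185,310,222,40)); print("top dark",blobs(h,212,225,240,280,40)); print("top cap",blobs(h,125,240,152,264,55))
for a in(.9,1.0):
    l=a-.5; x=np.array([.9984,-.0558]); p=np.r_[np.array([.5379,.0732])+x*.08*np.sin(l),.032+.08*np.cos(l)]; print(a,p.round(4),proj(s,p).round(1),proj(t,p).round(1))
m=(h[240:268,252:296]<130).astype(np.uint8)
print("gauge in slot",[(np.add(r[0],[252,240]).round(1).tolist(),np.round(r[1],1).tolist(),round(r[2],1)) for r in [cv2.minAreaRect(q) for q in cv2.findContours(m,cv2.RETR_EXTERNAL,cv2.CHAIN_APPROX_NONE)[0] if cv2.contourArea(q)>20]])
o=np.array([.532,-.0316,.092]);print("bar top proj",proj(t,o).round(1), "grip top",proj(t,o+[0,0,.04]).round(1))
t0=cv2.imread('pics/top0.png')[...,::-1]; d=cv2.absdiff(t0,t['image']).max(2)
for n,b in(("narrow",(362,255,400,285)),("bottle",(470,210,525,250)),("tipbox",(208,140,270,190)),("wipe",(298,138,364,200))): print(n,(d[b[1]:b[3],b[0]:b[2]]>40).sum())
E
```

```text
[0.38737824 0.07871978 0.23332843] [ 0.79660309  0.04005548 -0.39166458] 21.35
side dark [([293.0, 201.1], [9, 9, 70])]
top dark [([224.9, 234.2], [14, 11, 107])]
top cap [([140.7, 251.6], [20, 14, 211])]
0.9 [0.569  0.0715 0.1057] [290.9 200.1] [224.  236.7]
1.0 [0.5762 0.0711 0.1022] [293.8 200.6] [224.5 233.5]
gauge in slot [([273.5, 266.0], [2.0, 43.0], 90.0), ([272.0, 253.1], [32.1, 7.7], 3.0), ([273.5, 241.0], [2.0, 43.0], 90.0)]
bar top proj [272.4 253.5] grip top [270.7 252.5]
narrow 0
bottle 0
tipbox 0
wipe 0
```

```bash
python3 -c "
from station import sign_off
print(sign_off())"
```

```text
the job is handed in; nothing more can be done
None
```

I handed the job in at about 21 s; `sign_off()` gave no verdict. The cap was pressed to its stop and is back up, the wide gauge is home in the slot and released, the lever is at about 0.98 of 1.0 rad by camera, and the top view shows no change at the narrow gauge, bottle, tip box or wipe box.

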